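# Hold the film tension arm wound to its stop for threading

## Robot

A 7-joint arm with a two-finger parallel gripper is mounted at the origin on the work surface. World frame = base frame: x ahead of the robot, y to its left, z up, the work surface at z = 0. Lengths are in m, angles in degrees, forces in N, time in s.
With the tool pointing down it reaches from about 0.425 to 0.875 m from the base axis. Payload 4.7 kg.
Tool frame: the origin (TCP) lies between the finger pads; the fingertips stand env.finger_overhang ahead of it and the grasp point (between the pads) lies 5 mm behind it (env.finger_overhang is the distance from the TCP to the fingertips, in m); z points along the fingers, y is the line along which they close (so a half turn about z gives the same grasp; the last joint's range is limited). The gripper opens to 87 mm and grips with 3 to 60 N. Pads are 19 mm wide; open, the fingers measure 117 mm over their backs; the gripper's body (75 mm by 190 mm) begins 51 mm behind the grasp point.
Start: joints at [-72.645, 18.392, -4.016, 83.108, 1.295, 78.541, -3.26], TCP at [0.185, 0.623, 0.237] pointing down, gripper open.
Joint ranges: [-163.93, 163.93], [-17.29, 119.83], [-79.2, 71.16], [3.27, 140.29], [-89.18, 269.18], [5.43, 117.66], [-154.24, 154.24]. Speed limits (degrees/s): [147.25, 147.25, 180, 180, 180, 180, 180].

## Interface

Orientations are given as [roll, pitch, yaw] about the fixed x, y, z axes, in that order (R = Rz(yaw) Ry(pitch) Rx(roll)).
In Python, from cell import telemetry, eyes, env, models gives the robot as it stands. The module is installed in compiled form; this text tells all that it offers.
- The arm moves only by the tool drive_tool, never from a script. Its arguments are lists of equal length, an entry for each row: "angular": the turn, a rotation vector about the tool's x, y, z in rad, a list of three; "delta_pos": the shift along the tool's x, y, z in cm, a list of three; "gripper": the finger opening in cm, from 0 to 8.7. A call has 1 to 20 rows; each row shifts and turns the commanded pose from where the row before left it, along the tool's axes as they then stand; what a row does not reach is not made up. A row lasts 1/10 s, in which the tool goes at most 50 mm and 8.59 degrees, less where a joint would pass 70% of its speed; a pose out of reach is approached as far as the arm can. A call with a gripper value outside its range is refused whole. The fingers move at their own pace and stop on an object; "squeeze" is the grip in N (left out, the last holds). Time passes only in rows, so rows that do not move let the fingers close. It gives the time, the measured TCP pose, the force, the opening and the grip force at its end, in the units of the state.
- telemetry.get_obs(): the state, without advancing time (a new reading comes with each control period).
- eyes.read_camera(name): name is "side" or "top"; returns a dict with "pixels" (384x512x3 uint8, red, green, blue), "mtx" (3x3 intrinsics, pixels), "origin" and "orientation" of the camera in the world. Camera axes: x right, y down, z forward; pixel columns grow to the right and rows downward; lengths in m; the calibration is good to about 2 mm. A picture is of the moment at which its call begins. There is no depth.
- env.sign_off(): hands the job in; it is judged then, once.
Trained networks look in a picture, given as the dict that the camera call returned (one of the last four; its "shot" number tells which), for a name from the list of things; names that differ only in an ending like _2 or _b are one class to them, and where a whole thing is asked for, a point or a joint stands for the part that bears it (a point fixed in the world has none). Each returns a list of dicts, best first, with "p" (0 to 1); they miss things now and then, are a little off and sometimes report something else, mostly with a low value. They report only what shows in the picture. A call takes as long as a camera call.
- models.search_frame(picture, target): "centre" ([column, row] in pixels, amid what is visible of it).
- models.cut_out(picture, target): "pixels" (384x512 bool, what is visible of it) and "centre" ([column, row] in pixels, amid what is visible of it).
The state is a dict: "time_s": time; "qpos": joint angles; "joint_velocities": joint speeds; "effort": joint torques, N m; "tool_pos": TCP position; "tool_rot": TCP orientation; "force": force on the tool from outside, world axes, zero at the start; "wrist_torque": the same for the moment, N m; "grip_width": finger opening in m; "grasp_force": force on a finger pad.
Only numpy, scipy, OpenCV 4.12 (cv2) and the standard library are available. Lean on these libraries where they do the work, as an engineer would, in place of code of your own. Each camera call takes 0.05 s, during which the arm holds its last target. There are 200 camera calls.

## Task

The film path on the light box is about to be threaded: with your fingers, swing the sprung tension arm gently round until it is fully home on its rubber stop, and finish while still holding it there against the spring. Push it, do not pinch it: never put more than 20 N on the arm, and do not let it snap back. Leave the turntable and everything lying about undisturbed.

Things in the scene. Friction and masses are not known exactly. Their poses are not given: they have to be found in the camera images.
- light_box: Flat light box fixed to the table, 360 x 740 x 60 mm high, aluminium rim 35 mm wide around a white, cracked glass. Origin: centre of its underside, so its flat top is 60 mm above the origin; x points away from the robot across its width of 360 mm, y along its length of 740 mm.
- hanger: Grey bracket clamped over the near (robot side) rim of the light box; it carries the tension arm's pivot body. Top plate 93 x 70 x 8 mm. Origin: underside of that plate, on the light box top, straight below the arm's pivot axis. Fixed.
- pivot_body: Fixed pivot body on the hanger's plate, set at any of various angles: grey round base 108 mm across, 6 mm thick, dark fluted spring drum 44 mm across and 18 mm high in its middle. Origin: underside of the base, on the vertical pivot axis, 68 mm above the table. Its x axis is the direction the arm points in at rest; at the stop the arm points 1.25 rad counter-clockwise of it, seen from above.
- stop_post (a point): Top of the rubber-sleeved stop post on the pivot body's base, 15 mm across and 26 mm high, 46 mm from the pivot axis. The arm's side meets it when fully swung. A thinner, bare steel rest post (12 mm across) stands clockwise of it; the arm leans on that one at rest.
- tension_arm (a joint): Angle of the sprung tension arm, rad. 0 = at rest on the steel post, growing counter-clockwise seen from above; 1.25 = on the rubber stop (it reads hardly more than that). A coil spring pulls it back to 0: the push needed at the knob is about 1.5 N at the start and rises evenly to about 5 N at the stop. Beyond that the rubber gives about 1 mm at the knob for every 1.3 N more.
- roller (a point): Top centre of the larger of the two free-turning upright film rollers (30 mm across, 41 mm high), at the arm's end, 100 mm from the pivot axis and under the knob; a smaller one (22 mm across) stands 60 mm from the axis. Both span 34 to 75 mm above the pivot body's origin, on the arm, a flat aluminium bar 18 mm wide, 6 mm thick, underside 26 mm above that origin.
- knob (a point): Centre of the black upright knob at the end of the tension arm, above the larger roller, 100 mm from the pivot axis. A cylinder 20 mm across and 28 mm high; its centre is 92 mm above the pivot body's origin (160 mm above the table), its underside 3 mm above the roller. Axes turn with the arm: x outward along the arm, y the way it swings towards the stop, z up.
- turntable_edge (a point): Point on the upper face of the round aluminium reel turntable (224 mm across, top 14 mm above the light box top, left part of the light box), 100 mm from its axis. It turns freely; leave it alone.
- spool: Matte aluminium film spool, 120 mm across, 43 mm high, lying on the turntable. Origin: centre of its underside. Leave alone.
- sync_roller: Brass sync block roller standing on end on the light box, 42 mm across, 46 mm high. Origin: centre of its underside. Leave alone.
- bone_folder: Smooth flat bone folder, about 142 x 22 x 4 mm, lying on the light box glass. Origin: underside, near its middle; x along its length. Leave alone.
- loupe: Black magnifier with a clear skirt standing on the light box, 42 mm across, 42 mm high. Origin: centre of its underside. Leave alone.
- film_core: Black plastic film core, a ring 50 mm across, 35 mm high, hole 26 mm, lying on the light box. Origin: centre of its underside. Leave alone.
- leader_case: Flat green plastic leader case, 120 x 120 x 40 mm, lying on the right end of the light box. Origin: centre of its underside. Leave alone.

How it is judged (in metres and radians):
At the end, for the whole second after the job is handed in: The fingers still press on the tension arm with more than 1.5 N (and everything together with less than 20 N), the arm is at 1.20 rad or more (its rubber stop is at 1.25) and still, and the turntable and all loose things are within 20 mm of where they were (value of joint tension_arm above 1.2 rad and velocity of joint tension_arm between -0.1 and 0.1 rad/s and contact force between the fingers and tension_arm above 1.5 N and contact force between anything else and tension_arm below 20 N and distance of each of spool, sync_roller, bone_folder, loupe, film_core, leader_case, turntable_edge from where it was at the start of the episode below 0.02 m); the arm keeps its last pose, push and grip.
It fails at once if more than 20 N on the tension arm (contact force between anything else and tension_arm above 20 N).
It fails at once if the tension arm snaps back (faster than 3 rad/s) (velocity of joint tension_arm below -3 rad/s).
It fails at once if a loose thing or the turntable shifted by more than 20 mm (distance of any of spool, sync_roller, bone_folder, loupe, film_core, leader_case, turntable_edge from where it was at the start of the episode above 0.02 m).
It also fails if it takes over 45 s, if anything falls off the work surface, if the arm or the gripper's body presses on something with over 40 N, if the wrist force passes 120 N, or if a joint passes its speed limit or range.

## Working session

There is one attempt and no reset: what is moved stays moved. The work goes in short steps, Python scripts to look and compute and a tool call to move; the robot and the scene stay as the last step left them, time stands still between calls to the robot, and variables do not carry over. Pictures are saved under pics/ and viewed, at most 10 in all, crops included, and the job is handed in when it is done.

Besides the shell and the picture viewer there is one more tool, called after "Emit:" as name(argument=value, ...) on one line, values as JSON. drive_tool: Moves the arm, as the interface text tells. Its arguments: {"type":"object","properties":{"angular":{"type":"array","items":{"type":"array","items":{"type":"number"}}},"delta_pos":{"type":"array","items":{"type":"array","items":{"type":"number"}}},"gripper":{"type":"array","items":{"type":"number"}},"squeeze":{"type":"number"}},"required":["angular","delta_pos","gripper"]}

```bash
mkdir -p pics; cat > h.py <<'E'
import numpy as np, cv2
from cell import telemetry, eyes, env, models
from scipy.spatial.transform import Rotation as R
def ray(p,uv):
    K=np.array(p["mtx"]); d=np.linalg.inv(K)@[uv[0],uv[1],1]
    o=np.array(p["orientation"])
    M=o if o.shape==(3,3) else (R.from_euler('xyz',o,degrees=True).as_matrix() if o.size==3 else R.from_quat(o).as_matrix())
    return np.array(p["origin"]),M@d
def atz(p,uv,z):
    o,d=ray(p,uv); return o+d*(z-o[2])/d[2]
E
python3 - <<'E'
from h import *
print(telemetry.get_obs(), env.finger_overhang)
P={n:eyes.read_camera(n) for n in("top","side")}
for n,p in P.items():
    cv2.imwrite(f"pics/{n}0.png",p["pixels"][:,:,::-1])
    print(n,p["origin"],p["orientation"],p["mtx"])
    for t,z in(("knob",.16),("roller",.143),("pivot_body",.075),("stop_post",.094),("hanger",.066),("loupe",.08),("film_core",.08),("sync_roller",.08),("bone_folder",.064),("spool",.1),("leader_case",.08),("light_box",.06)):
        r=models.search_frame(p,t)[:2]
        print(t,[(np.round(x["centre"]),round(x["p"],2),np.round(atz(p,x["centre"],z),3)) for x in r])
E
```

```text
{'time_s': 0.0, 'qpos': array([-72.64532664,  18.43807478,  -4.01694032,  83.175458  ,
         1.29703336,  78.53966488,  -3.26022144]), 'joint_velocities': array([-0.02161013,  0.07934349, -0.02085285, -0.10249675, -0.05414374,
       -0.12461148,  0.02710467]), 'effort': array([ 3.05888825e-04, -4.91278481e+01, -4.04152488e-01, -3.12538218e+01,
       -6.41285232e-02,  4.35017352e-02,  1.74202332e-04]), 'tool_pos': array([0.18501416, 0.62256554, 0.23546797]), 'tool_rot': array([-1.79892164e+02,  7.28618892e-03,  1.63456617e+02]), 'force': array([ 0.3819942 , -0.86841889, -0.5514575 ]), 'wrist_torque': array([-0.00021365,  0.01623553, -0.04434823]), 'grasp_force': 0.0, 'grip_width': 0.08689038904401138} 0.014
top [0.52200672 0.01599088 0.8709307 ] [-175.60951419    0.39959596  -88.46592322] [[348.06795028   0.         254.38590538]
 [  0.         348.06795028 195.12082049]
 [  0.           0.           1.        ]]
knob [(array([288., 219.]), 0.65, array([ 0.529, -0.047,  0.16 ])), (array([225., 121.]), 0.39, array([0.73 , 0.087, 0.16 ]))]
roller [(array([287., 216.]), 0.93, array(
[... 1410 characters left out ...]
0.023,  0.066]))]
loupe [(array([294., 201.]), 0.91, array([ 0.697, -0.008,  0.08 ]))]
film_core [(array([191., 150.]), 0.74, array([0.513, 0.225, 0.08 ])), (array([218., 217.]), 0.74, array([ 0.526, -0.007,  0.08 ]))]
sync_roller [(array([294., 201.]), 0.67, array([ 0.697, -0.007,  0.08 ])), (array([300., 164.]), 0.62, array([0.757, 0.103, 0.08 ]))]
bone_folder [(array([321., 243.]), 0.97, array([ 0.715, -0.119,  0.064]))]
spool [(array([245., 127.]), 0.88, array([0.661, 0.253, 0.1  ]))]
leader_case [(array([358., 289.]), 0.83, array([ 0.732, -0.244,  0.08 ]))]
light_box [(array([276., 248.]), 0.66, array([ 0.622, -0.103,  0.06 ])), (array([243., 148.]), 0.21, array([0.646, 0.22 , 0.06 ]))]
```

```bash
python3 - <<'E'
import cv2
a=cv2.imread("pics/top0.png");b=cv2.imread("pics/side0.png")
cv2.imwrite("pics/c0.png",cv2.hconcat([cv2.resize(a[170:270,210:330],(390,325),interpolation=3),cv2.resize(b[160:260,170:290],(390,325),interpolation=3)]))
E
```

```text
(no output)
```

View pics/top0.png

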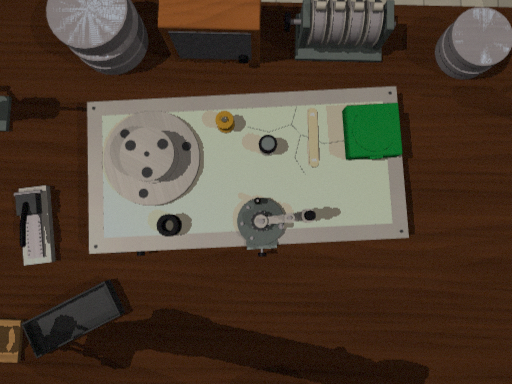

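View pics/c0.png

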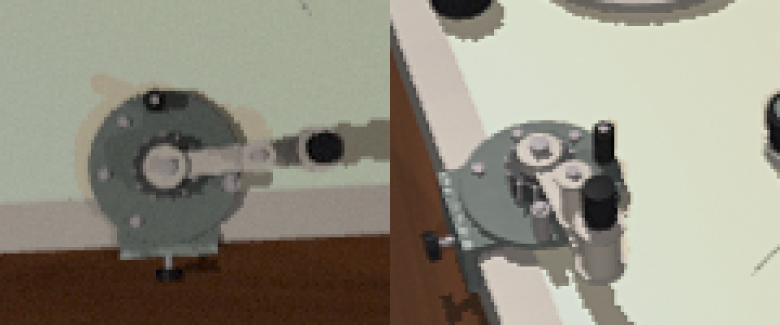

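The top view shows the arm pointing right, with its knob near (309,215), the pivot at (261,221) and the black stop post at (257,201). The swing towards the stop therefore runs up the image (+x). The side view agrees.

```bash
python3 - <<'E'
from h import *
from scipy.optimize import least_squares
P={n:eyes.read_camera(n) for n in("top","side")}
t,s=P["top"],P["side"]
# hand-read pixels from crop: top offset(210,170), side offset(170,160), scale 3.25
f=lambda u,v,o:(o[0]+u/3.25,o[1]+v/3.25)
T,S=(210,170),(170,160)
print("knob top ",atz(t,f(324,147,T),.168),"side topface",atz(s,f(601,188,S) if 0 else f(601-390,186,S),.174))
print("pivot top",atz(t,f(166,165,T),.10),"side",atz(s,f(540-390,146,S),.10))
print("base centre top",atz(t,f(167,168,T),.074))
print("stop top",atz(t,f(153,99,T),.094),"side",atz(s,f(604-390,127,S),.094))
for n,p in P.items():
  for g in("knob","tension_arm"):
    r=models.cut_out(p,g)
    for x in r[:2]:
      ys,xs=np.nonzero(x["pixels"]); print(n,g,x["p"],x["centre"],xs.min(),xs.max(),ys.min(),ys.max())
E
```

```text
knob top  [ 0.5381376  -0.09012141  0.168     ] side topface [ 0.5407154  -0.09309271  0.174     ]
pivot top [0.52462673 0.00665586 0.1       ] side [0.52709042 0.01116417 0.1       ]
base centre top [0.52263315 0.00558583 0.074     ]
stop top [0.56967873 0.01666874 0.094     ] side [0.57279145 0.02122671 0.094     ]
top knob 0.88 [289.5, 216.7] 254 315 209 227
top tension_arm 0.9 [285.0, 214.1] 254 315 210 227
side knob 0.84 [231.3, 222.9] 209 241 202 247
side tension_arm 0.88 [229.7, 224.1] 210 240 203 246
```

Emit:
drive_tool(angular=[[0,0,0],[0,0,0],[0,0,0],[0,0,0],[0,0,0],[0,0,0],[0,0,0],[0,0,0],[0,0,0],[0,0,0]], delta_pos=[[-3.5,-1.5,0],[-3.5,-1.5,0],[-3.5,-1.5,0],[-3.5,-1.5,0],[-3.5,-1.5,0],[-3.5,-1.5,0],[-3.5,-1.5,0],[-3.5,-1.5,0],[0,0,0],[0,0,0]], gripper=[0.8,0.8,0.8,0.8,0.8,0.8,0.8,0.8,0.8,0.8])

```text
time_s: 2.6
tool_pos: [0.4203, 0.4275, 0.2367]
tool_rot: [180.0, -0.0, 163.3]
force: [-0.2, 0.3, -0.5]
grip_width: 0.0151
grasp_force: 0.0
```

Emit:
drive_tool(angular=[[0,0,0],[0,0,0],[0,0,0],[0,0,0],[0,0,0],[0,0,0],[0,0,0],[0,0,0],[0,0,0],[0,0,0],[0,0,0],[0,0,0],[0,0,0],[0,0,0]], delta_pos=[[-1.85,-4.01,0],[-1.85,-4.01,0],[-1.85,-4.01,0],[-1.85,-4.01,0],[-1.85,-4.01,0],[-1.85,-4.01,0],[-1.85,-4.01,0],[-1.85,-4.01,0],[-1.85,-4.01,0],[-1.85,-4.01,0],[-1.85,-4.01,0],[-1.85,-4.01,0],[0,0,0],[0,0,0]], gripper=[0.8,0.8,0.8,0.8,0.8,0.8,0.8,0.8,0.8,0.8,0.8,0.8,0.8,0.8])

```text
time_s: 4.0
tool_pos: [0.4953, -0.0955, 0.2366]
tool_rot: [180.0, 0.0, 163.4]
force: [-0.6, -0.2, 0.1]
grip_width: 0.0083
grasp_force: 0.0
```

Emit:
drive_tool(angular=[[0,0,0.143],[0,0,0.143],[0,0,0.143],[0,0,0.143],[0,0,0.143],[0,0,0.143],[0,0,0.143],[0,0,0.143],[0,0,0.143],[0,0,0.143],[0,0,0.143],[0,0,0.143],[0,0,0.143],[0,0,0.143],[0,0,0.143],[0,0,0.143],[0,0,0.143],[0,0,0.143],[0,0,0.143],[0,0,0]], delta_pos=[[0,0,0],[0,0,0],[0,0,0],[0,0,0],[0,0,0],[0,0,0],[0,0,0],[0,0,0],[0,0,0],[0,0,0],[0,0,0],[0,0,0],[0,0,0],[0,0,0],[0,0,0],[0,0,0],[0,0,0],[0,0,0],[0,0,0],[0,0,0]], gripper=[0.8,0.8,0.8,0.8,0.8,0.8,0.8,0.8,0.8,0.8,0.8,0.8,0.8,0.8,0.8,0.8,0.8,0.8,0.8,0.8])

```text
time_s: 6.0
tool_pos: [0.4954, -0.0933, 0.2365]
tool_rot: [-180.0, -0.0, 8.0]
force: [0.4, 0.3, -0.4]
grip_width: 0.0079
grasp_force: 0.0
```

Emit:
drive_tool(angular=[[0,0,0],[0,0,0],[0,0,0],[0,0,0],[0,0,0]], delta_pos=[[0,0.2,1.8],[0,0.2,1.8],[0,0,1.8],[0,0,1.8],[0,0,0]], gripper=[0.8,0.8,0.8,0.8,0.8])

```text
time_s: 6.5
tool_pos: [0.494, -0.0981, 0.1623]
tool_rot: [-179.9, 0.3, 8.1]
force: [-0.1, -0.8, 0.7]
grip_width: 0.0079
grasp_force: 0.0
```

```bash
python3 - <<'E'
from h import *
a,b=[eyes.read_camera(n)["pixels"][:,:,::-1] for n in("top","side")]
cv2.imwrite("pics/c1.png",cv2.hconcat([cv2.resize(a[170:270,230:350],(390,325),interpolation=3),cv2.resize(b[160:260,170:290],(390,325),interpolation=3)]))
E
```

```text
(no output)
```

View pics/c1.png

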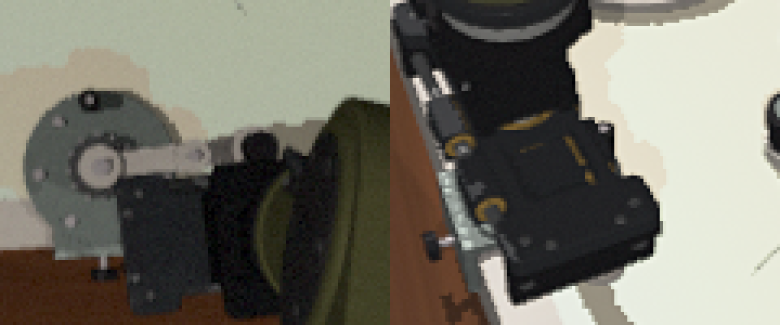

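The knob still stands at rest, at crop (260,145), with the gripper behind it on the clockwise side. I'll approach slowly until it touches.

Emit:
drive_tool(angular=[[0,0,0],[0,0,0],[0,0,0],[0,0,0],[0,0,0],[0,0,0],[0,0,0]], delta_pos=[[0.5,0,0],[0.5,0,0],[0.5,0,0],[0.4,0,0],[0.2,0,0],[0.2,0,0],[0.2,0,0]], gripper=[0.8,0.8,0.8,0.8,0.8,0.8,0.8])

```text
time_s: 7.3
tool_pos: [0.5202, -0.0969, 0.1644]
tool_rot: [-180.0, 0.1, 7.8]
force: [-1.3, -0.6, 0.4]
grip_width: 0.0083
grasp_force: 0.8
```

Emit:
drive_tool(angular=[[0,0,0],[0,0,0],[0,0,0]], delta_pos=[[0.2,0,0],[0.2,0,0],[0.1,0,0]], gripper=[0.8,0.8,0.8])

```text
time_s: 7.6
tool_pos: [0.5253, -0.0965, 0.1645]
tool_rot: [180.0, 0.0, 7.8]
force: [-1.7, -0.3, 0.8]
grip_width: 0.0082
grasp_force: 0.9
```

Emit:
drive_tool(angular=[[0,0,-0.05],[0,0,-0.05],[0,0,-0.05],[0,0,-0.05],[0,0,-0.04],[0,0,-0.04],[0,0,-0.04],[0,0,-0.04],[0,0,-0.04],[0,0,-0.04],[0,0,-0.04],[0,0,-0.04]], delta_pos=[[0.4,0.07,0],[0.4,0.07,0],[0.4,0.07,0],[0.4,0.07,0],[0.4,0.07,0],[0.4,0.07,0],[0.4,0.07,0],[0.4,0.07,0],[0.4,0.07,0],[0.4,0.07,0],[0.4,0.07,0],[0.4,0.07,0]], gripper=[0.8,0.8,0.8,0.8,0.8,0.8,0.8,0.8,0.8,0.8,0.8,0.8])

```text
time_s: 8.8
tool_pos: [0.5718, -0.0858, 0.1643]
tool_rot: [-179.9, 0.1, 37.7]
force: [-3.1, -0.7, 0.8]
grip_width: 0.0081
grasp_force: 1.6
```

```bash
python3 - <<'E'
from h import *
a,b=[eyes.read_camera(n)["pixels"][:,:,::-1] for n in("top","side")]
cv2.imwrite("pics/c2.png",cv2.hconcat([cv2.resize(a[160:260,230:350],(390,325),interpolation=3),cv2.resize(b[160:260,170:290],(390,325),interpolation=3)]))
E
```

```text
(no output)
```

View pics/c2.png

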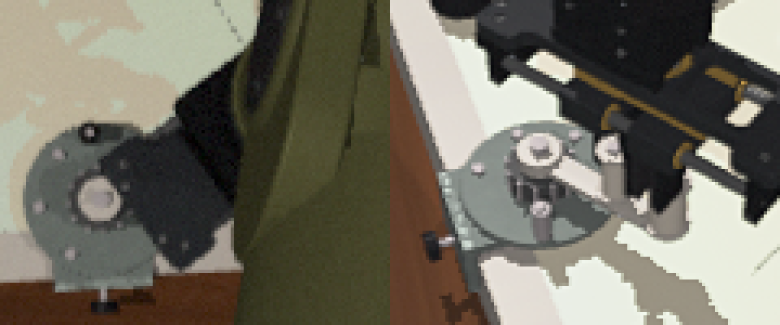

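The arm is following and has swung about 0.5 rad, with the knob in the finger notch. I'll carry on round.

Emit:
drive_tool(angular=[[0,0,-0.04],[0,0,-0.04],[0,0,-0.04],[0,0,-0.04],[0,0,-0.04],[0,0,-0.04],[0,0,-0.04],[0,0,-0.04],[0,0,-0.04],[0,0,-0.04],[0,0,-0.04],[0,0,-0.04],[0,0,-0.04],[0,0,0]], delta_pos=[[0.4,0.06,0],[0.4,0.06,0],[0.4,0.06,0],[0.4,0.06,0],[0.4,0.06,0],[0.4,0.06,0],[0.4,0.06,0],[0.4,0.06,0],[0.4,0.06,0],[0.4,0.06,0],[0.4,0.06,0],[0.4,0.06,0],[0.4,0.06,0],[0,0,0]], gripper=[0.8,0.8,0.8,0.8,0.8,0.8,0.8,0.8,0.8,0.8,0.8,0.8,0.8,0.8])

```text
time_s: 10.3
tool_pos: [0.6105, -0.0518, 0.1645]
tool_rot: [180.0, 0.1, 67.3]
force: [-1.4, -3.5, 0.5]
grip_width: 0.0082
grasp_force: 2.1
```

Emit:
drive_tool(angular=[[0,0,-0.02],[0,0,-0.02],[0,0,-0.02],[0,0,-0.02],[0,0,-0.02],[0,0,-0.02],[0,0,-0.02],[0,0,-0.02],[0,0,0]], delta_pos=[[0.2,0.03,0],[0.2,0.03,0],[0.2,0.03,0],[0.2,0.03,0],[0.2,0.03,0],[0.2,0.03,0],[0.2,0.03,0],[0.2,0.03,0],[0,0,0]], gripper=[0.8,0.8,0.8,0.8,0.8,0.8,0.8,0.8,0.8])

```text
time_s: 11.2
tool_pos: [0.6189, -0.0364, 0.1647]
tool_rot: [179.9, 0.0, 76.6]
force: [1.2, -5.3, -0.9]
grip_width: 0.0082
grasp_force: 2.3
```

```bash
python3 - <<'E'
from h import *
a,b=[eyes.read_camera(n)["pixels"][:,:,::-1] for n in("top","side")]
cv2.imwrite("pics/c3.png",cv2.hconcat([cv2.resize(a[140:240,220:340],(390,325),interpolation=3),cv2.resize(b[150:250,180:300],(390,325),interpolation=3)]))
for i in range(3):
  o=telemetry.get_obs(); print(o["force"],o["tool_pos"],o["tool_rot"]); eyes.read_camera("top")
E
```

```text
[ 0.49742987 -4.94346007  0.01719126] [ 0.6188286  -0.0366119   0.16471431] [1.79884673e+02 2.63637941e-02 7.65592265e+01]
[-0.3775049  -4.73329456 -0.8082615 ] [ 0.61880803 -0.03664476  0.16471528] [1.79885956e+02 2.61995504e-02 7.65539052e+01]
[ 0.60109115 -5.14872072 -0.4359148 ] [ 0.61877693 -0.03668738  0.16469076] [1.79890407e+02 2.85311432e-02 7.65493870e+01]
```

View pics/c3.png

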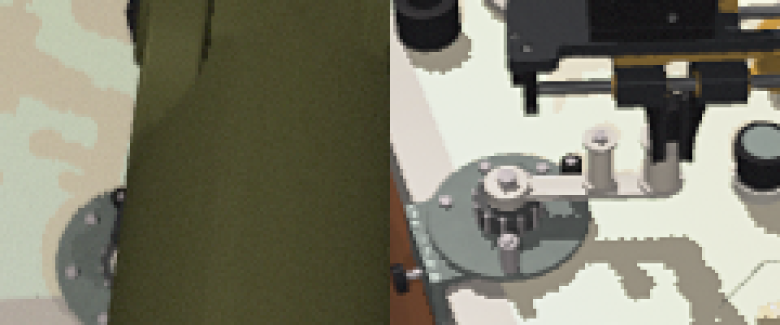

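The side view shows the arm's side very near the stop post, at crop (572,163). The force is about 5 N. I'll creep in until it rises clearly.

Emit:
drive_tool(angular=[[0,0,-0.02],[0,0,-0.02],[0,0,0],[0,0,0]], delta_pos=[[0.2,0.03,0],[0.2,0.03,0],[0,0,0],[0,0,0]], gripper=[0.8,0.8,0.8,0.8])

```text
time_s: 11.85
tool_pos: [0.6204, -0.033, 0.1647]
tool_rot: [179.9, 0.0, 78.8]
force: [0.7, -5.7, -0.8]
grip_width: 0.0084
grasp_force: 2.4
```

Emit:
drive_tool(angular=[[0,0,-0.02],[0,0,0],[0,0,0]], delta_pos=[[0.2,0.03,0],[0,0,0],[0,0,0]], gripper=[0.8,0.8,0.8])

```text
time_s: 12.15
tool_pos: [0.6212, -0.0311, 0.1648]
tool_rot: [179.9, 0.0, 80.0]
force: [1.4, -5.7, -0.9]
grip_width: 0.0081
grasp_force: 2.4
```

Emit:
drive_tool(angular=[[0,0,0],[0,0,0],[0,0,0]], delta_pos=[[0.2,0,0],[0,0,0],[0,0,0]], gripper=[0.8,0.8,0.8])

```text
time_s: 12.45
tool_pos: [0.6216, -0.0292, 0.1648]
tool_rot: [179.8, 0.0, 80.0]
force: [1.9, -5.3, -0.8]
grip_width: 0.0081
grasp_force: 2.4
```

Emit:
drive_tool(angular=[[0,0,-0.02],[0,0,0],[0,0,0]], delta_pos=[[0.2,0.02,0],[0,0,0],[0,0,0]], gripper=[0.8,0.8,0.8])

```text
time_s: 12.75
tool_pos: [0.6221, -0.0283, 0.1648]
tool_rot: [179.8, 0.1, 81.1]
force: [0.8, -7.0, -0.6]
grip_width: 0.0079
grasp_force: 3.1
```

Emit:
drive_tool(angular=[[0,0,-0.02],[0,0,0],[0,0,0]], delta_pos=[[0.2,0.02,0],[0,0,0],[0,0,0]], gripper=[0.8,0.8,0.8])

```text
time_s: 13.05
tool_pos: [0.6225, -0.0272, 0.1648]
tool_rot: [179.8, 0.2, 82.2]
force: [1.2, -9.3, -0.7]
grip_width: 0.0077
grasp_force: 3.7
```

```bash
python3 - <<'E'
from h import *
for i in range(6):
  p=eyes.read_camera("side"); o=telemetry.get_obs(); print(o["force"].round(1),o["tool_pos"].round(4))
cv2.imwrite("pics/c4.png",p["pixels"][:,:,::-1])
E
```

```text
[ 1.5 -8.6 -1. ] [ 0.6225 -0.0272  0.1648]
[ 1.2 -8.  -0.7] [ 0.6225 -0.0273  0.1648]
[ 0.6 -8.5 -1. ] [ 0.6225 -0.0273  0.1648]
[ 0.4 -8.  -1.8] [ 0.6226 -0.0272  0.1648]
[ 1.1 -8.1 -0.6] [ 0.6225 -0.0273  0.1648]
[ 1.  -8.7 -1.9] [ 0.6226 -0.0273  0.1648]
```

View pics/c4.png

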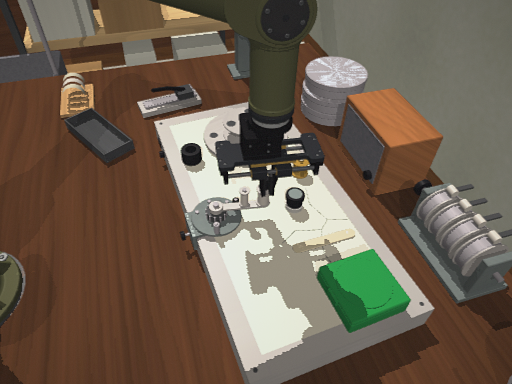

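The arm is against the stop, near (240,205), and the fingers hold it steadily at about 8.5 N. The loupe at (295,197), the folder, the core and the case are where they were.

```bash
python3 -c "
from cell import env; print(env.sign_off())"
```

```text
the job is handed in; nothing more can be done
None
```

I swung the tension arm home onto its rubber stop and handed the job in with the fingers still holding it there at about 8.5 N. The highest force reading was about 9.4 N, and the loose things that showed in the last picture were where they had been; the sign-off gave no verdict.

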